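Hang the jar tote on the hook

TASK

The glass painter wants the light table cleared: hang the plywood tote that carries the four paint jars on the steel hook, by the slot under its handle, and leave it hanging freely. Carry it upright, and leave the similar empty tote where it stands.

Things in the scene. Friction and masses are not known exactly. Their poses are not given: they have to be found in the camera images.
- jar_tote_grip (a point): Plywood tote to hang: tray 100 (x) by 120 mm (y), two amber jars fixed on each side of an upright centre board 10 mm thick (x), 120 wide (y), 175 tall. Above the board's hand slot is a handle strip 50 mm tall. This point: mid-board, 18 mm below the top, 32 above the slot, 157 above the foot. z up. Pinch here along x, fingertips kept above the slot. 0.35 to 0.6 kg. Stands left or right of the hook.
- jar_tote_slot (a point): Centre of that tote's hand slot, 100 mm above its underside, straight below the grip point; axes as the tote's. The slot goes through the board along x, is 90 mm wide (y) and 50 mm tall (z). The hook must pass through it; the strip above it then rests on the hook. The tote is symmetric and may hang either way round. The jar lids reach 64 mm above the underside.
- empty_tote_grip (a point): The same grip point of an otherwise identical tote without jars, standing on the other side of the hook. It must stay where it is.
- hook_seat (a point): Fixed level steel hook, bar 16 mm wide (y), 8 thick, top 190 mm above the table. This point: on its top face, where the handle strip should rest. The bar points along -x of this frame, roughly to the robot, and ends 41 to 49 mm away in a tip upturned 10 mm. It sits on a 14 mm round post, 85 mm away at +x and no taller than the bar. The foot plate is 10 mm thick. z up.

How it is judged:
By the outcome, as a careful person would: the job done as asked, in the order asked, and still so for the second after the job is handed in, with the robot touching nothing.
It also fails if it takes over 38 s, if anything falls off the work surface, if the arm or the gripper's body presses on something with over 40 N, if the wrist force passes 120 N, or if a joint passes its speed limit or range.

ROBOT

A 6-joint arm with a two-finger parallel gripper is mounted at the origin on the work surface. World frame = base frame: x ahead of the robot, y to its left, z up, the work surface at z = 0. Lengths are in m, angles in rad, forces in N, time in s.
With the tool pointing down it reaches from about 0.35 to 0.975 m from the base axis. Payload 17.4 kg.
Tool frame: the origin (TCP) lies on the front face of the gripper's body, between the roots of the fingers; the fingertips stand 73 mm ahead of it and the grasp point (between the pads) lies ctrl.grip_depth ahead of it (ctrl.grip_depth is the distance from the TCP to the grasp point, in m); z points along the fingers, y is the line along which they close (so a half turn about z gives the same grasp; the last joint's range is limited). The gripper opens to 85 mm and grips with 20 to 120 N. Pads are 22 mm wide; open, the fingers measure 114 mm over their backs; the gripper's body (76 mm by 85 mm) begins 54 mm behind the grasp point. The pads swing forward as they close: fully open they stand 13 mm farther back than shut.
Start: joints at [-0.038, 0.116, 1.442, -0, 1.584, -0.038], TCP at [0.675, -0, 0.304] pointing down, gripper open.
Joint ranges: [-2.83, 2.83], [-0.83, 2.19], [0.07, 2.5], [-1.14, 4.28], [0.01, 3], [-2.97, 2.97]. Speed limits (rad/s): [1.89, 1.89, 2.22, 3.14, 3.14, 3.14].

INTERFACE

Orientations are given as a rotation vector (axis times angle).
In Python, from cell import ctrl, cams, workorder gives the robot as it stands.
- The arm moves only by the tool play_rows, never from a script. Its argument "commands" is a list that holds one entry, the list of rows, each a list of 7 numbers: the shift along the tool's x, y, z in cm, then the turn, a rotation vector about the tool's x, y, z in units of 6 degrees (1.0 is 6 degrees), then the opening, from 0 (shut) to 1 (fully open). In form: [[[dx, dy, dz, wx, wy, wz, grip], ...]]. A call has 1 to 8 rows; each row shifts and turns the commanded pose from where the row before left it, along the tool's axes as they then stand; what a row does not reach is not made up. A row lasts 1/12 s, in which the tool goes at most 41.7 mm and 7.16 degrees, less where a joint would pass 70% of its speed; a pose out of reach is approached as far as the arm can. A call is refused whole if a number of a shift passes 4.17 or a number of a turn 1, either way. A call with a gripper value outside its range is refused whole. The fingers move at their own pace and stop on an object; "squeeze" is the grip in N (left out, the last holds). Time passes only in rows, so rows that do not move let the fingers close. It gives the time, the measured TCP pose, the force, the opening and the grip force at its end, in the units of the state.
- ctrl.read_state(): the state, without advancing time (a new reading comes with each control period).
- cams.grab_frame(name): name is "scene" or "side" or "wrist"; returns a dict with "img" (420x560x3 uint8, blue, green, red), "fx", "fy", "cx", "cy" (pixels), "rvec" (rotation vector, rad) and "tvec" (3), from world to camera coordinates, as OpenCV has them. Camera axes: x right, y down, z forward; pixel columns grow to the right and rows downward; lengths in m; the calibration is good to about 2 mm. The wrist camera is an equidistant fisheye: a pixel r from the principal point sees the ray r / f radians off the axis. A picture is of the moment at which its call begins. There is no depth.
- workorder.job_done(): hands the job in; it is judged then, once.
The state is a dict: "t": time; "joints": joint angles; "qd": joint speeds; "tau": joint torques, N m; "tcp_pos": TCP position; "eef_rot": TCP orientation; "force": force on the tool from outside, world axes, zero at the start; "ft_torque": the same for the moment, N m; "gripper_width": opening from 0.0 (shut) to 1.0 (fully open); "grip_force": force on a finger pad.
Only numpy, scipy, OpenCV 4.12 (cv2) and the standard library are available. Lean on these libraries where they do the work, as an engineer would, in place of code of your own. Each camera call takes 0.05 s, during which the arm holds its last target. There are 200 camera calls.

## Working session

There is one attempt and no reset: what is moved stays moved. The work goes in short steps, Python scripts to look and compute and a tool call to move; the robot and the scene stay as the last step left them, time stands still between calls to the robot, and variables do not carry over. Pictures are saved under pics/ and viewed, at most 10 in all, crops included, and the job is handed in when it is done.

Besides the shell and the picture viewer there is one more tool, called by a JSON object that holds its "fn" and its "kwargs", one argument or row to a line. play_rows: Moves the arm, as the interface text tells. Its arguments: {"type":"object","properties":{"commands":{"type":"array"},"squeeze":{"type":"number"}},"required":["commands"]}

```bash
mkdir -p pics; ls; python3 - <<'E'
from cell import ctrl,cams
import cv2,pickle
s=ctrl.read_state();print(s,ctrl.grip_depth)
d={}
for n in("scene","side","wrist"):
    f=cams.grab_frame(n);d[n]=f;cv2.imwrite(f"pics/{n}0.png",f["img"]);print(n,f["fx"],f["cx"],f["cy"],f["rvec"],f["tvec"])
pickle.dump(d,open("f0.pkl","wb"))
E
```

```text
pics
{'t': 0.0, 'joints': array([-3.78005448e-02,  1.16487976e-01,  1.44229367e+00, -2.51082521e-05,
        1.58402731e+00, -3.78126060e-02]), 'qd': array([-3.96800900e-04, -2.13270380e-03,  4.80770493e-04,  5.39242584e-04,
       -4.22053160e-05, -4.79088669e-04]), 'tau': array([-3.01628024e-03, -7.32023120e+01, -6.32483125e+01, -3.67824050e-04,
        6.55109907e-03, -4.52531231e-05]), 'tcp_pos': array([ 6.74879358e-01, -1.01903097e-05,  3.03143150e-01]), 'eef_rot': array([-2.22080959e+00, -2.22083568e+00,  1.32749961e-03]), 'force': array([-0.99886014,  0.46815705,  0.52719698]), 'ft_torque': array([ 0.05692879,  0.03962953, -0.01211657]), 'grip_force': 0.0, 'gripper_width': 0.9991234749984114} 0.0539
scene 484.7762011878197 278.2381801411827 207.41628686869282 [ 1.66584852  1.58482915 -0.87150109] [-0.02210651 -0.1527462   1.63806961]
side 411.5532714609921 278.99095338435853 206.12007645045534 [ 2.41839957 -0.02037135  0.0318174 ] [-0.53794681  0.13470576  1.01507311]
wrist 325.19226210127806 276.57120110833523 211.63619825763075 [-2.85569686e+00 -4.15696144e-04  3.04039370e-04] [-0.67511643 -0.03614305  0.3788869 ]
```

View pics/scene0.png

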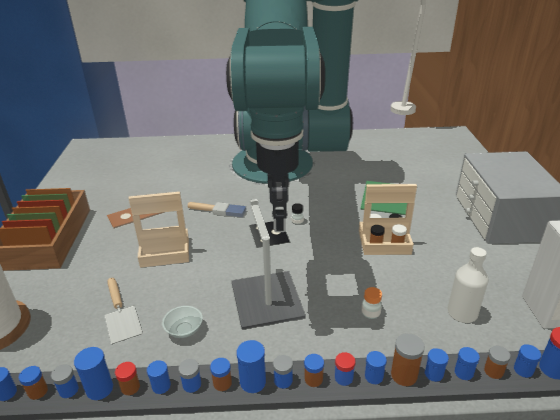

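View pics/side0.png

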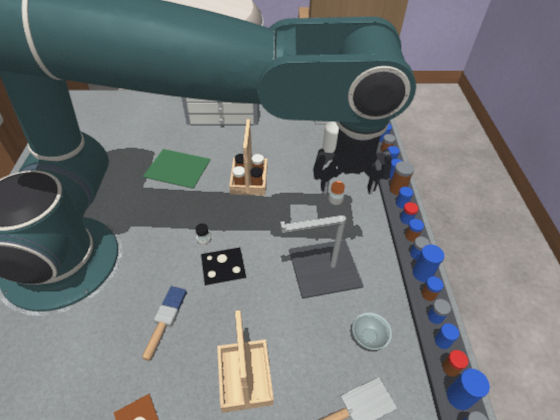

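View pics/wrist0.png

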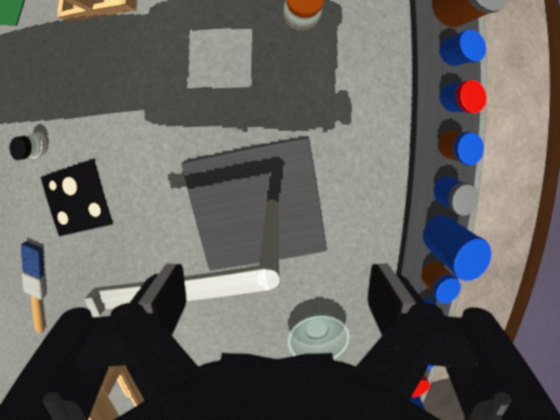

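The scene view shows the jar tote at right (388,215), with its strip top at row 186. The empty tote is at left (160,228), and the hook bar runs from (257,203) to (268,235). In the side view the jar tote is at (249,165), the hook at (283,227) to (343,218), and the empty tote at (243,365). I'll zoom in for accurate pixels.

```bash
python3 - <<'E'
import pickle,cv2,numpy as np
d=pickle.load(open("f0.pkl","rb"))
def c(n,x,y,w,h,k):return cv2.resize(d[n]["img"][y:y+h,x:x+w],None,fx=k,fy=k,interpolation=cv2.INTER_CUBIC)
a=np.hstack([c("scene",350,170,80,100,5),c("side",210,110,80,100,5)])   # 400x500 each
cv2.imwrite("pics/z1.png",a)
b=np.hstack([c("scene",225,190,80,100,5),c("side",270,200,80,100,5)])
cv2.imwrite("pics/z2.png",b)
E
```

```text
(no output)
```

View pics/z1.png

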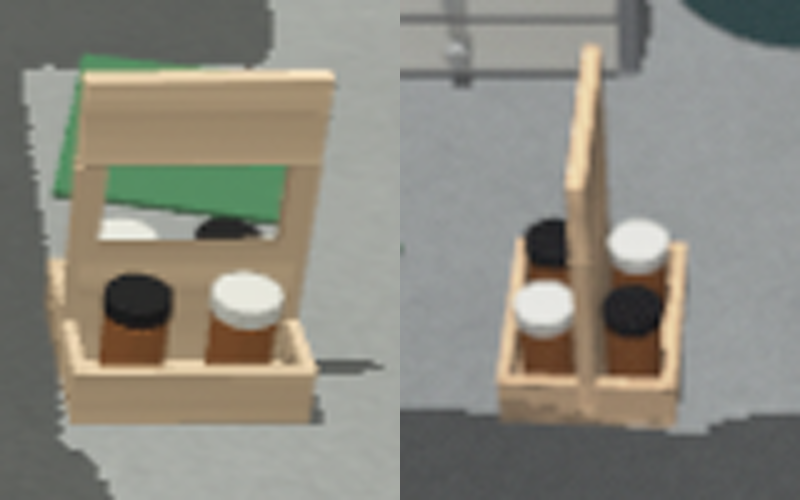

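View pics/z2.png

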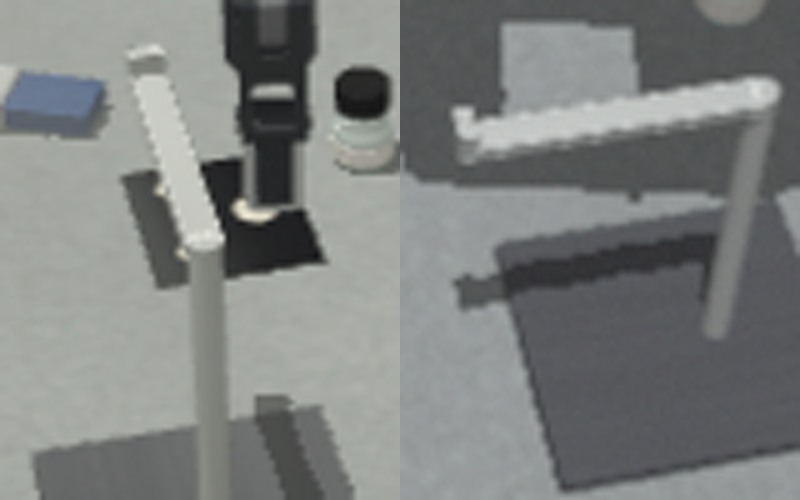

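The zooms give the tote strip's top-edge ends, and the hook's bar end at the post and its tip in both views. Next I cast rays.

```bash
cat >h.py <<'E'
import pickle,cv2,numpy as np
def ray(f,u,v):
    R=cv2.Rodrigues(f["rvec"])[0];o=-R.T@f["tvec"]
    return o,R.T@np.array([(u-f["cx"])/f["fx"],(v-f["cy"])/f["fy"],1])
def pl(f,u,v,z):
    o,d=ray(f,u,v);return (o+d*(z-o[2])/d[2]).round(4)
def tri(f,p,g,q):
    o,a=ray(f,*p);w,b=ray(g,*q)
    t=np.linalg.lstsq(np.c_[a,-b],w-o,rcond=None)[0]
    A,B=o+a*t[0],w+b*t[1];return ((A+B)/2).round(4),np.linalg.norm(A-B).round(4)
E
python3 - <<'E'
from h import *
d=pickle.load(open("f0.pkl","rb"));S,D=d["scene"],d["side"]
def s(z,x,y):return {1:(350+x/5-.4,170+y/5-.4),2:(225+x/5-.4,190+y/5-.4)}[z]
def e(z,x,y):return {1:(210+(x-400)/5-.4,110+y/5-.4),2:(270+(x-400)/5-.4,200+y/5-.4)}[z]
for n,z,h,a,b in [("tote -y",1,.175,(86,76),(577,188)),("tote +y",1,.175,(333,74),(592,47)),
 ("post",2,.19,(205,236),(768,92)),("tip",2,.2,(146,50),(463,112)),("barbase",2,.19,(155,80),(482,133))]:
    print(n,pl(S,*s(z,*a),h),pl(D,*e(z,*b),h),tri(S,s(z,*a),D,e(z,*b)))
E
```

```text
tote -y [0.4578 0.2206 0.175 ] [0.4541 0.2207 0.175 ] (array([0.4542, 0.2218, 0.1734]), np.float64(0.0011))
tote +y [0.4644 0.3383 0.175 ] [0.4586 0.3379 0.175 ] (array([0.4586, 0.3407, 0.1721]), np.float64(0.0013))
post [ 0.669  -0.0258  0.19  ] [ 0.6706 -0.0271  0.19  ] (array([ 0.6703, -0.0264,  0.1904]), np.float64(0.0016))
tip [ 0.5439 -0.0494  0.2   ] [ 0.5403 -0.045   0.2   ] (array([ 0.5411, -0.0478,  0.2001]), np.float64(0.0046))
barbase [ 0.5532 -0.0459  0.19  ] [ 0.5483 -0.0482  0.19  ] (array([ 0.5485, -0.0459,  0.187 ]), np.float64(0.0002))
```

The tote centre is at about (0.459, 0.279) with yaw about -2.7°. The hook seat is at about (0.586, -0.040) with yaw about 9.5°. I'll approach above the tote.

{"fn": "play_rows", "kwargs": {
  "commands": [
    [[1.75,-1.35,0,0,0,0,1],[1.75,-1.35,0,0,0,0,1],[1.75,-1.35,0,0,0,0,1],[1.75,-1.35,0,0,0,0,1],[1.75,-1.35,0,0,0,0,1],[1.75,-1.35,0,0,0,0,1],[1.75,-1.35,0,0,0,0,1],[1.75,-1.35,0,0,0,0,1]]
  ]
}}

```text
t: 0.82
tcp_pos: [0.5662, 0.1407, 0.3037]
eef_rot: [-2.221, -2.221, 0.0]
force: [0.6, 0.5, 0.2]
gripper_width: 1.001
grip_force: 0.0
```

{"fn": "play_rows", "kwargs": {
  "commands": [
    [[1.75,-1.35,0,0,0,0,1],[1.75,-1.35,0,0,0,0,1],[1.75,-1.35,0,0,0,0,1],[1.75,-1.35,0,0,0,0,1],[1.75,-1.35,0,0,0,0,1],[1.75,-1.35,0,0,0,0,1],[1.75,-1.35,0,0,0,0.45,1],[0,0,0,0,0,0,1]]
  ]
}}

```text
t: 1.48
tcp_pos: [0.4707, 0.2646, 0.3039]
eef_rot: [-2.273, -2.167, -0.0]
force: [-0.6, -0.4, -0.2]
gripper_width: 0.998
grip_force: 0.0
```

```bash
cat >st.py <<'E'
from cell import ctrl
import cv2,numpy as np
s=ctrl.read_state();R=cv2.Rodrigues(s["eef_rot"])[0]
def go(x,y,z,yaw):
    "tool-frame shift cm now, then turn in 6-degree units"
    a=np.radians(yaw);T=np.c_[[-np.sin(a),np.cos(a),0],[np.cos(a),np.sin(a),0],[0,0,-1]]
    print("shift",(R.T@(np.array([x,y,z])-s["tcp_pos"])*100).round(2),"turn",(np.degrees(cv2.Rodrigues(R.T@T)[0].ravel())/6).round(2))
print(s["t"],s["tcp_pos"].round(4),s["force"].round(1),s["gripper_width"],s["grip_force"])
E
python3 - <<'E'
from st import *; go(.459,.279,.213,-2.7)
from cell import cams
cv2.imwrite("pics/w1.png",cams.grab_frame("wrist")["img"])
E
```

```text
1.4833 [0.4707 0.2646 0.3039] [-0.6 -0.4 -0.2] 0.9984414348186486 0.0
shift [ 1.37 -1.23  9.09] turn [-0.   -0.01 -0.01]
```

View pics/w1.png

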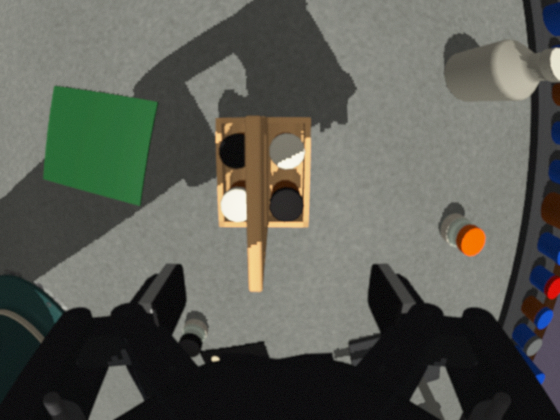

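The wrist view shows the board's top strip running from (257,120) to (256,290), between the fingers and parallel to the pads. It sits slightly left of centre, which matches the remaining -1.2 cm. I'll align, then descend.

{"fn": "play_rows", "kwargs": {
  "commands": [
    [[0.7,-0.6,0,0,0,0,1],[0.7,-0.6,0,0,0,0,1],[0,0,1.5,0,0,0,1],[0,0,1.5,0,0,0,1],[0,0,1.5,0,0,0,1],[0,0,1.5,0,0,0,1],[0,0,1.5,0,0,0,1],[0,0,1.5,0,0,0,1]]
  ]
}}

```text
t: 2.2
tcp_pos: [0.461, 0.2765, 0.2113]
eef_rot: [-2.273, -2.168, 0.003]
force: [0.6, 0.3, -0.3]
gripper_width: 0.997
grip_force: 0.0
```

{"fn": "play_rows", "kwargs": {
  "commands": [
    [[0,0,0,0,0,0,1],[0,0,0,0,0,0,1],[0,0,0,0,0,0,1]]
  ]
}}

```text
t: 2.45
tcp_pos: [0.4613, 0.2769, 0.2141]
eef_rot: [2.273, 2.168, -0.0]
force: [-0.5, -0.6, 0.0]
gripper_width: 0.999
grip_force: 0.0
```

```bash
python3 - <<'E'
from st import *; go(.459,.279,.213,-2.7)
from cell import cams
from h import *
f=cams.grab_frame("scene");g=cams.grab_frame("side")
k=lambda i:cv2.resize(i,None,fx=4,fy=4,interpolation=cv2.INTER_CUBIC)
cv2.imwrite("pics/g1.png",np.hstack([k(f["img"][140:270,340:440]),k(g["img"][60:190,200:300])]))
E
```

```text
2.45 [0.4613 0.2769 0.2141] [-0.5 -0.6  0. ] 0.9986811149521897 0.0
shift [ 0.2  -0.24  0.11] turn [-0.  0. -0.]
```

View pics/g1.png

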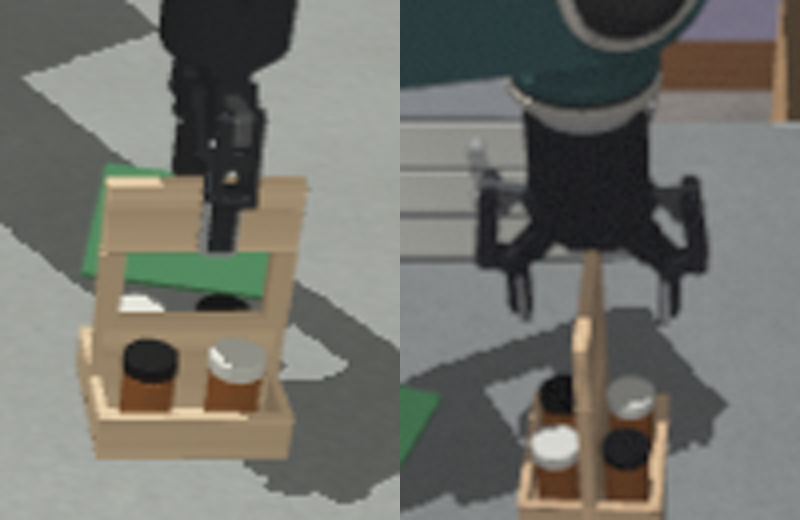

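The strip is centred between the open fingers: the board is at (592,260), with fingers at 518 and 668. I'll take out the last 2 mm and close.

{"fn": "play_rows", "kwargs": {
  "commands": [
    [[0.2,-0.24,0,0,0,0,1],[0,0,0,0,0,0,0],[0,0,0,0,0,0,0],[0,0,0,0,0,0,0],[0,0,0,0,0,0,0],[0,0,0,0,0,0,0],[0,0,0,0,0,0,0],[0,0,0,0,0,0,0]]
  ],
  "squeeze": 70
}}

```text
t: 3.22
tcp_pos: [0.4588, 0.2791, 0.2136]
eef_rot: [-2.273, -2.168, 0.001]
force: [-1.2, -0.5, -3.9]
gripper_width: 0.105
grip_force: 69.1
```

{"fn": "play_rows", "kwargs": {
  "commands": [
    [[0,0,0,0,0,0,0],[0,0,0,0,0,0,0],[0,0,0,0,0,0,0],[0,0,0,0,0,0,0]]
  ]
}}

```text
t: 3.55
tcp_pos: [0.4588, 0.2791, 0.2136]
eef_rot: [-2.273, -2.168, 0.001]
force: [-0.4, 0.3, -5.0]
gripper_width: 0.109
grip_force: 68.7
```

{"fn": "play_rows", "kwargs": {
  "commands": [
    [[0,0,-0.6,0,0,0,0],[0,0,-1.2,0,0,0,0],[0,0,-1.5,0,0,0,0],[0,0,-1.5,0,0,0,0],[0,0,-1.5,0,0,0,0],[0,0,-1.5,0,0,0,0],[0,0,-1.0,0,0,0,0],[0,0,-0.3,0,0,0,0]]
  ]
}}

```text
t: 4.22
tcp_pos: [0.4591, 0.2793, 0.3075]
eef_rot: [2.273, 2.168, 0.004]
force: [0.8, -0.3, -5.0]
gripper_width: 0.109
grip_force: 68.8
```

```bash
python3 - <<'E'
from st import *; go(.492,-.056,.3046,9.5)
E
```

```text
4.2167 [0.4591 0.2793 0.3075] [ 0.8 -0.3 -5. ] 0.10927775122240134 68.75386834144592
shift [-33.34   4.86   0.25] turn [ 0.02 -0.01 -2.03]
```

{"fn": "play_rows", "kwargs": {
  "commands": [
    [[-0.5,0.07,0,0,0,0,0],[-1.0,0.15,0,0,0,0,0],[-1.5,0.22,0,0,0,0,0],[-1.5,0.22,0,0,0,0,0],[-1.5,0.22,0,0,0,0,0],[-1.5,0.22,0,0,0,0,0],[-1.5,0.22,0,0,0,0,0],[-1.5,0.22,0,0,0,0,0]]
  ]
}}

```text
t: 4.88
tcp_pos: [0.4691, 0.172, 0.3038]
eef_rot: [-2.273, -2.168, 0.002]
force: [0.9, -0.5, -4.7]
gripper_width: 0.107
grip_force: 68.7
```

{"fn": "play_rows", "kwargs": {
  "commands": [
    [[-1.5,0.22,0,0,0,0,0],[-1.5,0.22,0,0,0,0,0],[-1.5,0.22,0,0,0,0,0],[-1.5,0.22,0,0,0,0,0],[-1.5,0.22,0,0,0,0,0],[-1.5,0.22,0,0,0,0,0],[-1.5,0.22,0,0,0,0,0],[-1.5,0.22,0,0,0,0,0]]
  ]
}}

```text
t: 5.55
tcp_pos: [0.4808, 0.0513, 0.3038]
eef_rot: [-2.273, -2.168, 0.002]
force: [-0.3, -0.0, -5.2]
gripper_width: 0.109
grip_force: 68.7
```

{"fn": "play_rows", "kwargs": {
  "commands": [
    [[-1.5,0.22,0,0,0,0,0],[-1.5,0.22,0,0,0,0,0],[-1.5,0.22,0,0,0,0,0],[-1.5,0.22,0,0,0,0,0],[-1.5,0.22,0,0,0,0,0],[-1.0,0.15,0,0,0,0,0],[-0.5,0.07,0,0,0,0,0],[0,0,0,0,0,0,0]]
  ]
}}

```text
t: 6.22
tcp_pos: [0.49, -0.0386, 0.3044]
eef_rot: [-2.274, -2.167, 0.001]
force: [-0.5, 0.1, -3.8]
gripper_width: 0.105
grip_force: 68.7
```

{"fn": "play_rows", "kwargs": {
  "commands": [
    [[0,0,0,0,0,-0.4,0],[0,0,0,0,0,-0.6,0],[0,0,0,0,0,-0.6,0],[0,0,0,0,0,-0.43,0],[0,0,0,0,0,0,0],[0,0,0,0,0,0,0]]
  ]
}}

```text
t: 6.72
tcp_pos: [0.4901, -0.0372, 0.3047]
eef_rot: [-2.031, -2.396, 0.0]
force: [0.6, -0.0, -4.9]
gripper_width: 0.107
grip_force: 68.7
```

```bash
python3 - <<'E'
from st import *; go(.492,-.056,.3046,9.5); go(.586,-.040,.3046,9.5)
from cell import cams
f=cams.grab_frame("scene");g=cams.grab_frame("side")
k=lambda i:cv2.resize(i,None,fx=3.3,fy=3.3,interpolation=cv2.INTER_CUBIC)
cv2.imwrite("pics/g2.png",np.hstack([k(f["img"][110:290,200:320]),k(g["img"][140:320,220:340])]))
E
```

```text
6.7167 [ 0.4901 -0.0372  0.3047] [ 0.6 -0.  -4.9] 0.10708989873168741 68.71497988700867
shift [-1.88 -0.12  0.01] turn [-0.   -0.   -0.01]
shift [-1.84  9.42  0.01] turn [-0.   -0.   -0.01]
```

View pics/g2.png

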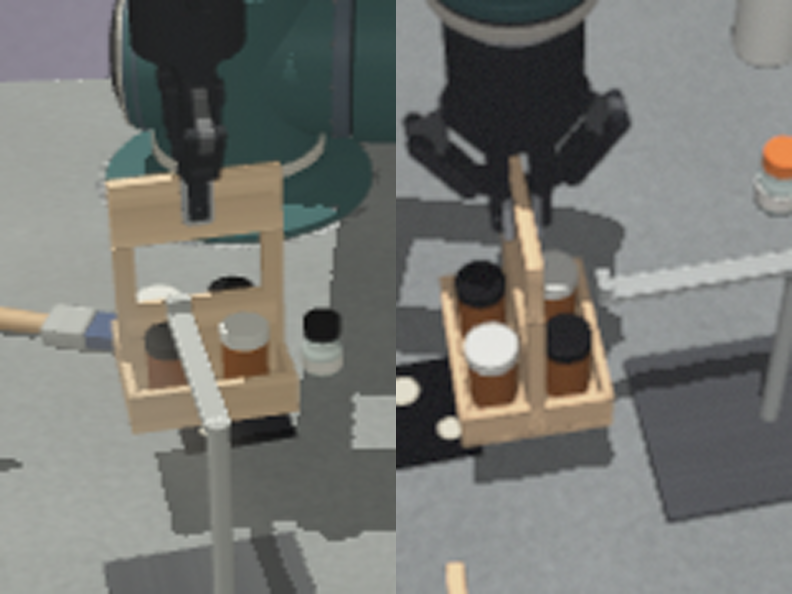

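The tote hangs level, in front of the hook tip at (605,283) in the crop. It's about 1.9 cm off sideways. I'll shift it, then insert along the bar.

{"fn": "play_rows", "kwargs": {
  "commands": [
    [[-0.6,0,0,0,0,0,0],[-0.8,0,0,0,0,0,0],[-0.5,0,0,0,0,0,0],[0,0,0,0,0,0,0],[0,0.4,0,0,0,0,0],[0,0.8,0,0,0,0,0],[0,0.8,0,0,0,0,0],[0,0.8,0,0,0,0,0]]
  ]
}}

```text
t: 7.48
tcp_pos: [0.5219, -0.0515, 0.3049]
eef_rot: [2.03, 2.398, 0.0]
force: [0.2, -0.5, -5.0]
gripper_width: 0.105
grip_force: 68.7
```

{"fn": "play_rows", "kwargs": {
  "commands": [
    [[0,0.8,0,0,0,0,0],[0,0.8,0,0,0,0,0],[0,0.8,0,0,0,0,0],[0,0.8,0,0,0,0,0],[0,0.8,0,0,0,0,0],[0,0.8,0,0,0,0,0],[0,0.8,0,0,0,0,0],[0,0.8,0,0,0,0,0]]
  ]
}}

```text
t: 8.15
tcp_pos: [0.5849, -0.0411, 0.3049]
eef_rot: [-2.03, -2.397, 0.0]
force: [0.9, -0.1, -5.7]
gripper_width: 0.109
grip_force: 68.7
```

{"fn": "play_rows", "kwargs": {
  "commands": [
    [[0,0.4,0,0,0,0,0],[0,0,0,0,0,0,0],[0,0,0,0,0,0,0]]
  ]
}}

```text
t: 8.4
tcp_pos: [0.5881, -0.0406, 0.3047]
eef_rot: [-2.03, -2.397, 0.0]
force: [-0.3, 0.2, -4.7]
gripper_width: 0.108
grip_force: 68.7
```

```bash
python3 - <<'E'
from st import *; go(.586,-.040,.3046,9.5)
from cell import cams
f=cams.grab_frame("scene");g=cams.grab_frame("side")
k=lambda i:cv2.resize(i,None,fx=3.3,fy=3.3,interpolation=cv2.INTER_CUBIC)
cv2.imwrite("pics/g3.png",np.hstack([k(f["img"][110:290,200:320]),k(g["img"][120:300,240:360])]))
E
```

```text
8.4 [ 0.5881 -0.0406  0.3047] [-0.3  0.2 -4.7] 0.10752674599815339 68.67454290390015
shift [ 0.09 -0.19  0.01] turn [-0. -0. -0.]
```

View pics/g3.png

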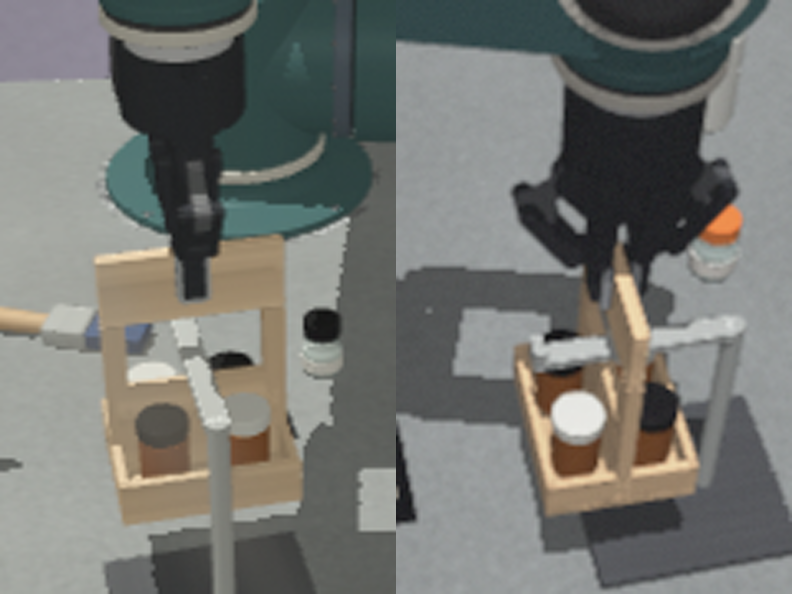

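The bar passes through the slot and is centred: in the scene crop it's at about x=192, with the slot at 122–265. I'll lower it gently.

{"fn": "play_rows", "kwargs": {
  "commands": [
    [[0.1,-0.2,0.2,0,0,0,0],[0,0,0.4,0,0,0,0],[0,0,0.4,0,0,0,0],[0,0,0.4,0,0,0,0],[0,0,0.4,0,0,0,0],[0,0,0.3,0,0,0,0],[0,0,0,0,0,0,0],[0,0,0,0,0,0,0]]
  ]
}}

```text
t: 9.17
tcp_pos: [0.5858, -0.0399, 0.2837]
eef_rot: [-2.03, -2.397, 0.0]
force: [-0.8, -0.6, -3.9]
gripper_width: 0.108
grip_force: 68.6
```

{"fn": "play_rows", "kwargs": {
  "commands": [
    [[0,0,0.1,0,0,0,0],[0,0,0.1,0,0,0,0],[0,0,0.1,0,0,0,0],[0,0,0,0,0,0,0],[0,0,0,0,0,0,0]]
  ]
}}

```text
t: 9.58
tcp_pos: [0.5859, -0.0399, 0.2809]
eef_rot: [-2.03, -2.397, 0.0]
force: [0.2, 0.5, -5.3]
gripper_width: 0.106
grip_force: 68.6
```

Contact is expected near z≈0.2786, so from here I go in small steps.

{"fn": "play_rows", "kwargs": {
  "commands": [
    [[0,0,0.1,0,0,0,0],[0,0,0.1,0,0,0,0],[0,0,0,0,0,0,0],[0,0,0,0,0,0,0]]
  ]
}}

```text
t: 9.92
tcp_pos: [0.5859, -0.0399, 0.2788]
eef_rot: [-2.03, -2.397, 0.0]
force: [0.2, -0.3, -4.7]
gripper_width: 0.108
grip_force: 68.6
```

{"fn": "play_rows", "kwargs": {
  "commands": [
    [[0,0,0.05,0,0,0,0],[0,0,0.05,0,0,0,0],[0,0,0,0,0,0,0],[0,0,0,0,0,0,0]]
  ]
}}

```text
t: 10.25
tcp_pos: [0.5859, -0.0399, 0.2784]
eef_rot: [2.03, 2.397, 0.0]
force: [-1.8, 0.3, 1.4]
gripper_width: 0.102
grip_force: 69.5
```

The weight is now on the hook. I'll release in small steps and rise.

{"fn": "play_rows", "kwargs": {
  "commands": [
    [[0,0,0,0,0,0,0.13],[0,0,0,0,0,0,0.16],[0,0,0,0,0,0,0.2],[0,0,0,0,0,0,0.25],[0,0,0,0,0,0,0.3],[0,0,0,0,0,0,0.35],[0,0,0,0,0,0,0.4],[0,0,0,0,0,0,0.4]]
  ],
  "squeeze": 20
}}

```text
t: 10.92
tcp_pos: [0.5859, -0.0399, 0.2779]
eef_rot: [2.03, 2.397, 0.0]
force: [0.4, -0.3, 0.4]
gripper_width: 0.4
grip_force: 0.0
```

{"fn": "play_rows", "kwargs": {
  "commands": [
    [[0,0,0,0,0,0,0.4],[0,0,0,0,0,0,0.4],[0,0,0,0,0,0,0.4]]
  ]
}}

```text
t: 11.17
tcp_pos: [0.5859, -0.04, 0.2779]
eef_rot: [-2.03, -2.397, 0.0]
force: [0.0, -0.3, 0.1]
gripper_width: 0.402
grip_force: 0.0
```

```bash
python3 - <<'E'
from st import *
from cell import cams
f=cams.grab_frame("scene");g=cams.grab_frame("side")
k=lambda i:cv2.resize(i,None,fx=3.3,fy=3.3,interpolation=cv2.INTER_CUBIC)
cv2.imwrite("pics/g4.png",np.hstack([k(f["img"][110:290,200:320]),k(g["img"][120:300,240:360])]))
E
```

```text
11.1667 [ 0.5859 -0.04    0.2779] [ 0.  -0.3  0.1] 0.40169058306765304 0.0
```

View pics/g4.png

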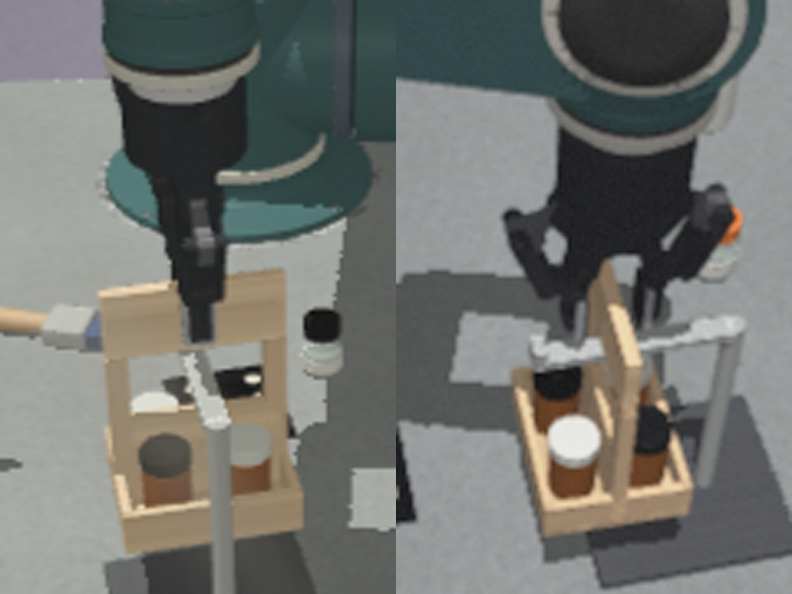

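The tote hangs level on the bar with both fingers clear of the strip. I'll rise straight up.

{"fn": "play_rows", "kwargs": {
  "commands": [
    [[0,0,-0.4,0,0,0,0.4],[0,0,-0.8,0,0,0,0.4],[0,0,-1.2,0,0,0,0.4],[0,0,-1.5,0,0,0,0.4],[0,0,-2,0,0,0,0.4],[0,0,-2,0,0,0,0.4],[0,0,-2,0,0,0,0.4],[0,0,-1,0,0,0,0.4]]
  ]
}}

```text
t: 11.93
tcp_pos: [0.5859, -0.0399, 0.3913]
eef_rot: [2.028, 2.395, 0.004]
force: [0.8, 0.3, 0.4]
gripper_width: 0.401
grip_force: 0.0
```

{"fn": "play_rows", "kwargs": {
  "commands": [
    [[0,0,0,0,0,0,0.4],[0,0,0,0,0,0,0.4],[0,0,0,0,0,0,0.4],[0,0,0,0,0,0,0.4],[0,0,0,0,0,0,0.4],[0,0,0,0,0,0,0.4],[0,0,0,0,0,0,0.4],[0,0,0,0,0,0,0.4]]
  ]
}}

```text
t: 12.6
tcp_pos: [0.5859, -0.0399, 0.3867]
eef_rot: [-2.03, -2.397, 0.0]
force: [-0.1, 0.7, -0.4]
gripper_width: 0.402
grip_force: 0.0
```

```bash
python3 - <<'E'
from st import *
from h import *
from cell import cams
import time
d0=pickle.load(open("f0.pkl","rb"))
a=cams.grab_frame("side")["img"].astype(int);b=cams.grab_frame("side")["img"].astype(int)
print("motion px in hung region",(abs(a-b)[200:300,270:350].max(2)>40).sum())
m=lambda i:cv2.inRange(cv2.cvtColor(i.astype(np.uint8),cv2.COLOR_BGR2HSV),(8,60,90),(28,255,255))
def cen(i,x0,y0,x1,y1):
    q=np.argwhere(m(i)[y0:y1,x0:x1]);return len(q),(q.mean(0)[::-1]+[x0,y0]).round(1)
print("empty before/after",cen(d0["side"]["img"],210,305,280,415),cen(b,210,305,280,415))
print("hung",cen(b,270,170,350,290),"old spot",cen(b,225,115,275,200))
E
```

```text
12.6 [ 0.5859 -0.0399  0.3867] [-0.1  0.7 -0.4] 0.40157352816346864 0.0
motion px in hung region 0
empty before/after (3542, array([243.8, 373.2])) (3544, array([243.8, 373.2]))
hung (2261, array([304.5, 243.2])) old spot (0, array([nan, nan]))<stdin>:10: RuntimeWarning: Mean of empty slice.
  ret = um.true_divide(
```

The tote hangs still, the empty one hasn't moved, and the gripper is clear, so I'm handing in.

```bash
python3 -c "
from cell import workorder;print(workorder.job_done())"
```

```text
the job is handed in; nothing more can be done
None
```

The jar tote is hanging freely on the hook by its handle slot, the empty tote is where it stood, and I handed the job in at about 12.7 s with the gripper clear.

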